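Count along the tidy's rail and push the pot into the third bay

TASK

The wooden worktop tidy has four bays side by side with a rail along its back, one rail section behind each bay. With the shut fingertips, lightly touch the rail behind the first, the second and the third bay in turn, counting from the end with the red post (filled bays count too) and not going on to the fourth, then push the small red-lidded pot that stands in front along the worktop into that third bay, upright, until it rests against the back. Do not grasp or lift anything, and leave the other things where they are.

Things in the scene. Friction and masses are not known exactly. Their poses are not given: they have to be found in the camera images.
- tidy: light wooden worktop tidy, fixed, no floor of its own, 63 x 286 x 50 mm plus rail. Origin on the worktop under its middle; x points into the bays (away from the robot), y to the left, z up. Four bays side by side, centres at y = +105, +35, -35, -105 mm, each 66 mm wide between 4 mm dividers that stand 36 mm high with round 6 mm noses. Bays are open to the front (noses end at x = -31 mm) and above; the back panel's front face is at x = +25 mm and its top at z = 50 mm
- rail_a: aluminium rail section behind bay a (leftmost, +y), rigid round bar along y, 10 mm thick, 64 mm long, 6 mm break to the next section. Origin at its centre, at x = +29 mm, z = 60 mm in the tidy's frame; top at z = 65 mm
- rail_b: aluminium rail section behind bay b (second from the left), rigid round bar along y, 10 mm thick, 64 mm long, 6 mm break to the next section. Origin at its centre, at x = +29 mm, z = 60 mm in the tidy's frame; top at z = 65 mm
- rail_c: aluminium rail section behind bay c (third from the left), rigid round bar along y, 10 mm thick, 64 mm long, 6 mm break to the next section. Origin at its centre, at x = +29 mm, z = 60 mm in the tidy's frame; top at z = 65 mm
- rail_d: aluminium rail section behind bay d (rightmost, -y), rigid round bar along y, 10 mm thick, 64 mm long, 6 mm break to the next section. Origin at its centre, at x = +29 mm, z = 60 mm in the tidy's frame; top at z = 65 mm
- end_red: red post, 24 mm across at foot and cap, 62 mm high, fixed just outside one end of the tidy (either end, 156 mm from its middle): the bay next to it is the first. Origin at its foot
- end_grey: the same post in grey, at the other end. Origin at its foot
- pot: white round pot with a red lid, 58 mm diameter, 50 mm high, loose, 0.06 to 0.13 kg, standing upright in front of the tidy. Origin at the centre of its underside, z up. Fully home its centre is at about x = -4 mm in the tidy's frame. Push it low, under about 25 mm, or it may tip
- garlic: garlic bulb, about 60 mm across and 58 mm high, loose, in the leftmost bay; origin under its middle. Leave alone
- candle: tea light, 38 mm across, 15 mm high, loose, in the rightmost bay; origin under its middle. Leave alone
- mug: striped mug, 86 x 120 x 90 mm, behind the tidy; leave alone
- teaspoon: teaspoon, 130 mm long, lying to the left near the front edge; leave alone
- lemon: lemon, 78 x 55 x 56 mm, behind the tidy; leave alone
- rice_bowl: white bowl, 115 mm across, 52 mm high, behind the tidy on the right; leave alone
Mind the look-alikes: they are no part of the job. Leave any pink look-alike of the pot alone.

How it is judged:
By the outcome, as a careful person would: the job done as asked, in the order asked, and still so for the second after the job is handed in, with the robot touching nothing.
It also fails if it takes over 67 s, if anything falls off the work surface, if the arm or the gripper's body presses on something with over 40 N, if the wrist force passes 120 N, or if a joint passes its speed limit or range.

ROBOT

A 6-joint arm with a two-finger parallel gripper is mounted at the origin on a cart in front of the work surface, level with it; the furniture and walls round the work are solid. World frame = base frame: x ahead of the robot, y to its left, z up, the work surface at z = 0. Lengths are in mm, angles in degrees, forces in N, time in s.
With the tool pointing down it reaches from about 300 to 850 mm from the base axis. Payload 4.2 kg.
Tool frame: the origin (TCP) lies between the finger pads; the fingertips stand ahead of it and the grasp point (between the pads) lies 8 mm behind it (env.tip_reach is the x of the fingertips in the tool frame, in mm); x points along the fingers, y is the direction in which the jaws open and shut, and the axes are right-handed (so a half turn about x gives the same grasp; the last joint's range is limited). The gripper opens to 91 mm and grips with 3 to 60 N. Pads are 32 mm wide; open, the fingers measure 118 mm over their backs; the gripper's body (76 mm by 178 mm) begins 60 mm behind the grasp point.
Start: joints at [-73.682, 18.312, 89.639, -0, 72.044, -1.146], TCP at [172.563, -548.514, 189.076] pointing down, gripper open.
Joint ranges: [-177.97, 177.97], [-48.28, 115.42], [12.27, 149.76], [-77.06, 257.06], [2.81, 150.46], [-146.56, 146.56]. Speed limits (degrees/s): [147.25, 147.25, 180, 180, 180, 180].

INTERFACE

Orientations are given as [roll, pitch, yaw] about the fixed x, y, z axes, in that order (R = Rz(yaw) Ry(pitch) Rx(roll)).
In Python, from workcell import env, cams gives the robot as it stands.
- The arm moves only by the tool arm_command, never from a script. Its argument "deltas" is a list of rows, each a list of 3 entries, a list of its own where there are three numbers: the opening, from 0 (shut) to 1 (fully open), then the shift along the world's x, y, z in mm, then the turn about the world's z in rad. A call has 1 to 20 rows; each row is the pose to reach, as a shift and turn from the pose commanded when the call began; what a row does not reach only later rows make up. A row lasts 1/10 s, in which the tool goes at most 50 mm and 8.59 degrees, less where a joint would pass 70% of its speed; a pose out of reach is approached as far as the arm can. A call with a gripper value outside its range is refused whole. The fingers move at their own pace and stop on an object; "grip_force" is the grip in N (left out, the last holds). Time passes only in rows, so rows that repeat a pose let the fingers close. It gives the time, the measured TCP pose, the force and the opening at its end, in the units of the state.
- env.state(): the state, without advancing time (a new reading comes with each control period).
- cams.grab_frame(name): name is "scene" or "top" or "wrist"; returns a dict with "img" (420x560x3 uint8, red, green, blue), "K" (3x3 intrinsics, pixels), "dist" ([k1, k2, p1, p2, k3] as OpenCV has them; the pictures are not rectified), "rvec" (rotation vector, rad) and "tvec" (3), from world to camera coordinates, as OpenCV has them. Camera axes: x right, y down, z forward; pixel columns grow to the right and rows downward; lengths in mm; the calibration is good to about 2 mm. A picture is of the moment at which its call begins. There is no depth.
- env.job_done(): hands the job in, once; it reports no verdict.
Trained networks look in a picture, given as the dict that the camera call returned (one of the last four; its "shot" number tells which), for a name from the list of things; names that differ only in an ending like _2 or _b are one class to them, and where a whole thing is asked for, a point or a joint stands for the part that bears it (a point fixed in the world has none). Each returns a list of dicts, best first, with "conf" (0 to 1); they miss things now and then, are a little off and sometimes report something else, mostly with a low value. They report only what shows in the picture. A call takes as long as a camera call. They do not tell look-alikes from the thing itself.
- cams.silhouettes(picture, name): "region" (420x560 bool, what is visible of it) and "centre" ([column, row] in pixels, amid what is visible of it).
The state is a dict: "time_s": time; "qpos": joint angles; "qvel": joint speeds; "effort": joint torques, N m; "ee_pos": TCP position; "ee_rot": TCP orientation; "force": force on the tool from outside, world axes, zero at the start; "torque": the same for the moment, N m; "gripper_width": finger opening in mm.
Only numpy, scipy, OpenCV 4.12 (cv2) and the standard library are available. Lean on these libraries where they do the work, as an engineer would, in place of code of your own. Each camera call takes 0.05 s, during which the arm holds its last target.

## Working session

There is one attempt and no reset: what is moved stays moved. The work goes in short steps, Python scripts to look and compute and a tool call to move; the robot and the scene stay as the last step left them, time stands still between calls to the robot, and variables do not carry over. Pictures are saved under pics/ and viewed, and the job is handed in when it is done.

Besides the shell and the picture viewer there is one more tool, called as a command line: name --argument value ..., lists and objects as JSON in quotes. arm_command: Moves the arm, as the interface text tells. Its arguments: {"type":"object","properties":{"deltas":{"type":"array","items":{"type":"array"}},"grip_force":{"type":"number"}},"required":["deltas"]}

```bash
mkdir -p pics; ls
python3 - <<'E'
from workcell import env,cams
import cv2
print(env.state(), env.tip_reach)
for n in ["scene","top"]:
    p=cams.grab_frame(n); cv2.imwrite(f"pics/{n}0.png",p["img"][:,:,::-1])
    import pickle; pickle.dump(p,open(f"{n}0.pkl","wb"))
    for t in ["tidy","pot","end_red","end_grey","garlic","candle","rail_a"]:
        for d in cams.silhouettes(p,t): print(n,t,round(d["conf"],2),d["centre"],d["region"].sum())
E
```

```text
pics
{'time_s': 0.0, 'qpos': array([-7.36827276e+01,  1.83520630e+01,  8.97054931e+01, -1.86790791e-03,
        7.20419643e+01, -1.14537563e+00]), 'qvel': array([ 0.01007555, -0.06853821, -0.06600245,  0.08411147, -0.00729494,
       -0.06024309]), 'effort': array([ 3.70070105e-03, -4.12459660e+01, -2.31973547e+01,  7.30953366e-02,
        4.58208472e-02, -1.35664022e-04]), 'ee_pos': array([ 172.3944366 , -547.99206701,  188.2222564 ]), 'ee_rot': array([-90.1230615 ,  89.90046374, 107.34016399]), 'force': array([-0.30691984,  0.04983604, -0.04358836]), 'torque': array([ 0.01147534, -0.0135803 , -0.04765407]), 'gripper_width': 91.54074349501333} 11.0
scene tidy 0.6 [301.9, 218.0] 1998
scene pot 0.85 [366.6, 237.4] 552
scene pot 0.6 [276.5, 295.9] 776
scene end_red 0.42 [273.4, 243.7] 286
scene end_grey 0.65 [249.4, 238.7] 115
scene candle 0.54 [334.5, 215.4] 115
scene candle 0.26 [320.9, 177.0] 993
scene rail_a 0.6 [269.1, 223.4] 82
scene rail_a 0.53 [311.2, 202.4] 48
top tidy 0.75 [337.1, 187.6] 1144
top pot 0.68 [375.4, 248.4] 618
top pot 0.68 [241.3, 282.6] 584
top end_grey 0.21 [391.3, 127.0] 2056
top garlic 0.87 [283.8, 206.2] 438
top candle 0.51 [171.6, 284.6] 255
top candle 0.47 [370.2, 190.0] 216
top rail_a 0.55 [283.0, 186.9] 126
top rail_a 0.43 [345.1, 181.5] 147
top rail_a 0.41 [375.4, 175.0] 114
```

View pics/scene0.png

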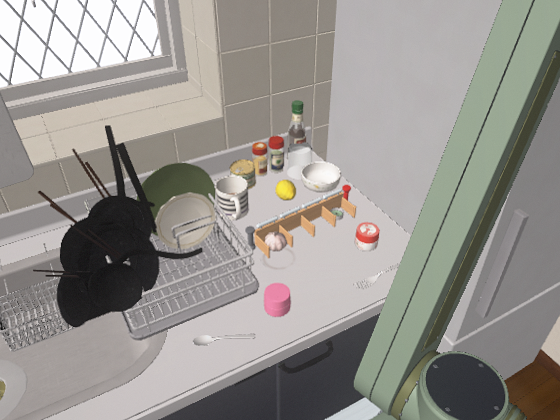

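View pics/top0.png

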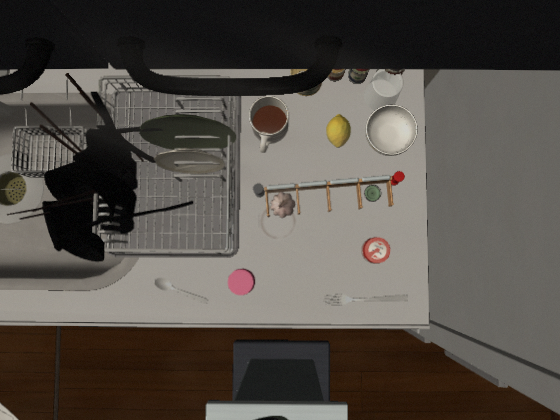

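Run:
```python
import pickle,cv2
for n,(x,y,w,h) in {"top":(220,140,220,165),"scene":(220,150,200,160)}.items():
    p=pickle.load(open(n+"0.pkl","rb"));c=p["img"][y:y+h,x:x+w,::-1]
    k=3.6
    cv2.imwrite(f"pics/{n}0z.png",cv2.resize(c,None,fx=k,fy=k,interpolation=cv2.INTER_CUBIC))
```

```text
(no output)
```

View pics/top0z.png

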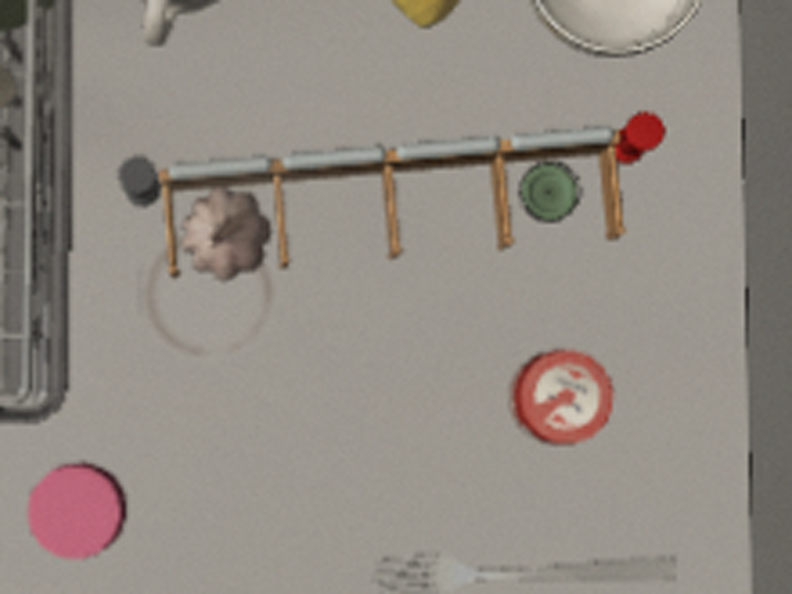

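View pics/scene0z.png

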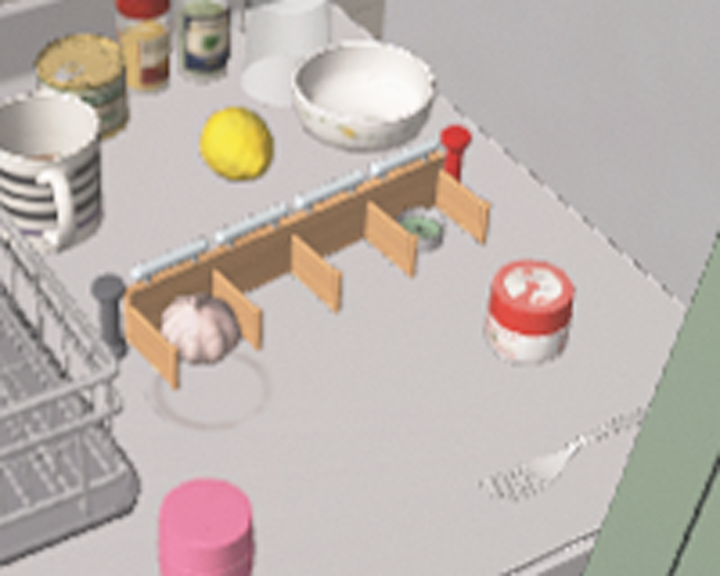

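The red post is at the right-hand end (top px 398,178) and the grey one at the left (258,189). So the rails go d, c, b and the target bay is b. The pot is the red-lidded one at (376,250), and the pink one at (241,282) is a decoy. Next I fit the tidy's pose.

```bash
cat > h.py <<'E'
import numpy as np,cv2,pickle
def ray(p,px,z):
    u=cv2.undistortPoints(np.array([[px]],float),p["K"],np.array(p["dist"]))[0,0]
    R=cv2.Rodrigues(np.array(p["rvec"],float))[0];t=np.array(p["tvec"]).ravel()
    c=-R.T@t; d=R.T@np.array([u[0],u[1],1]); return c+d*(z-c[2])/d[2]
def proj(p,X): return cv2.projectPoints(np.array(X,float).reshape(-1,3),np.array(p["rvec"],float),np.array(p["tvec"],float),p["K"],np.array(p["dist"]))[0].reshape(-1,2)
def T(x,y,yaw,P):
    c,s=np.cos(yaw),np.sin(yaw); P=np.array(P,float); return np.c_[x+c*P[:,0]-s*P[:,1],y+s*P[:,0]+c*P[:,1],P[:,2]]
E
python3 - <<'E'
from h import *
from scipy.optimize import least_squares
t=pickle.load(open("top0.pkl","rb"));s=pickle.load(open("scene0.pkl","rb"))
z=lambda a,b,o:[a/3.6+o[0],b/3.6+o[1]]
to=(220,140);so=(220,150)
Y=[140,70,0,-70,-140]
tp=[z(a,b,to) for a,b in [(175,273),(285,265),(395,255),(506,246),(616,236)]]
tm=[(-31,y,36) for y in Y]
rp=[z(a,b,to) for a,b in [(169,172),(268,164),(282,162),(383,152),(397,153),(497,143),(512,144),(613,134)]]
rm=[(29,y+d,60) for y in (105,35,-35,-105) for d in (32,-32)]
pp=[z(645,131,to)]; pm=[(29,-156,62)]
sp=[z(a,b,so) for a,b in [(178,345),(262,310),(341,272),(415,234),(490,205)]]
rs=[z(a,b,so) for a,b in [(134,274),(208,245),(218,239),(286,208),(297,203),(366,175),(372,171),(437,146)]]
def res(q,w=0):
    a=(proj(t,T(*q,tm+rm))-np.array(tp+rp)); b=(proj(s,T(*q,tm+rm))-np.array(sp+rs)); return np.r_[a.ravel(),b.ravel()] if w==0 else (a if w==1 else b).ravel()
g=ray(t,tp[2],36); print(g)
for w in (0,1,2):
    r=least_squares(res,[g[0]+30,g[1],0.08],args=(w,),loss="soft_l1",x_scale=[10,10,.1]); print(w,r.x,np.degrees(r.x[2]),np.abs(r.fun).mean(),np.abs(r.fun).max())
    if w==0:q=r.x
for P in pp: print("post",ray(t,P,62),T(*q,pm))
# pot: fit
pt=z(564,398,to); ps=z(530,282,so)
a=ray(t,pt,50);b=ray(s,ps,50);print("pot",a,b)
c,sn=np.cos(q[2]),np.sin(q[2])
for P in(a,b):
    d=P[:2]-q[:2]; print("pot in tidy",c*d[0]+sn*d[1],-sn*d[0]+c*d[1])
print("pink",ray(t,z(77,510,to),50),"garlic",ray(t,z(228,233,to),30),"candle",ray(t,z(550,192,to),15), "fork",ray(t,z(400,570,to),0),ray(t,z(675,568,to),0))
for n,m in(("rails",[(29,y,65) for y in(-105,-35,35)]),):print(n,T(*q,m))
print("edge",ray(t,(300,323),0),ray(t,(427,250),0), "rack",ray(t,(235,250),0))
E
```

```text
[ 580.97514374 -119.29054747   36.        ]
0 [ 6.12442063e+02 -1.16841075e+02  8.94456672e-02] 5.124859226077175 0.4398643422136371 1.5616187696354586
1 [ 6.12206825e+02 -1.17067221e+02  8.85760327e-02] 5.075032837961076 0.3979182133314269 1.1224579720495171
2 [ 6.13096424e+02 -1.16801931e+02  9.16081558e-02] 5.24876069586885 0.4576991661323881 1.466602954565758
post [ 655.22002435 -270.16831889   62.        ] [[ 655.26105815 -269.62698254   62.        ]]
pot [ 492.56513945 -220.80938151   50.        ] [ 496.73224283 -220.17032137   50.        ]
pot in tidy -128.68482310704917 -92.8445038740675
pot in tidy -124.47729316106131 -92.58023097047102
pink [423.33660494  75.19388181  50.        ] garlic [594.93814886 -15.43508642  30.        ] candle [ 623.55451168 -219.50868475   15.        ] fork [ 384.63975969 -124.82531914    0.        ] [ 386.57402338 -298.54624477    0.        ]
rails [[ 650.7054094  -218.83086      65.        ]
 [ 644.45255816 -149.11069182   65.        ]
 [ 638.19970693  -79.39052364   65.        ]]
edge [328.90386323 -54.25519354   0.        ] [ 495.16301597 -345.00279649    0.        ] rack [493.20489489  95.27472896   0.        ]
```

The tidy fits at (612.4, -116.8) with yaw 5.12°, to about 0.4 px, and the red post agrees within 1 mm. The pot is near (494.5, -220.5). Before moving off I check the tool's yaw and where the fridge's corner is.

Run:
```python
from h import *
from scipy.spatial.transform import Rotation as Ro
R=Ro.from_euler('xyz',[-90.123,89.9,107.34],degrees=True).as_matrix(); print(R.round(3))
s=pickle.load(open("scene0.pkl","rb"));t=pickle.load(open("top0.pkl","rb"))
a=s["img"].copy();b=t["img"].copy()
for im,p in((a,s),(b,t)):
    for z,col in((0,(255,0,0)),(200,(0,0,255)),(400,(0,160,0))):
        for x in range(200,800,100):
            u=proj(p,[[x,-345,z]])[0]
            if abs(u).max()<700: cv2.circle(im,(int(u[0]),int(u[1])),3,col,-1); cv2.putText(im,str(x),(int(u[0]),int(u[1])),0,.35,col,1)
cv2.imwrite("pics/sg.png",cv2.resize(a[:,250:,::-1],None,fx=1.4,fy=1.4));cv2.imwrite("pics/tg.png",b[:,:,::-1])
```

```text
[[-0.001  0.3   -0.954]
 [ 0.002 -0.954 -0.3  ]
 [-1.    -0.002 -0.   ]]
```

View pics/sg.png

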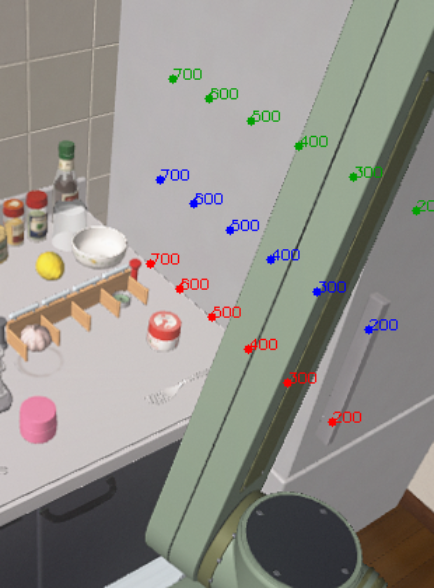

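View pics/tg.png

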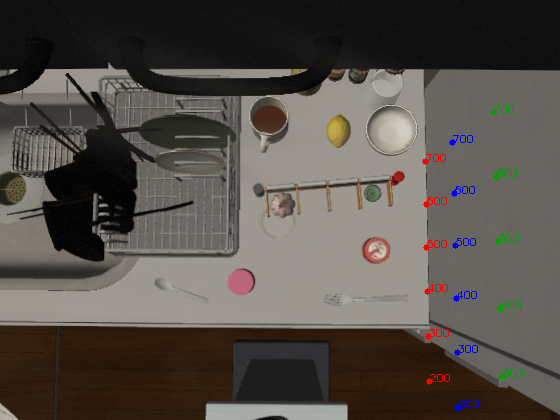

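Fridge side wall at y≈-345, front corner at x≈300. I stay left of that corner and keep x small until I'm past it.

arm_command --deltas '[[0,[0,30,0],0],[0,[0,60,0],-0.05],[0,[2,95,0],-0.1],[0,[4,130,0],-0.15],[0,[6,165,0],-0.2],[0,[8,198,0],-0.216],[0,[20,225,0],-0.216],[0,[35,255,0],-0.216],[0,[50,285,0],-0.216],[0,[60,300,0],-0.216],[0,[85,320,0],-0.216],[0,[110,340,0],-0.216],[0,[135,360,0],-0.216],[0,[157,378,0],-0.216],[0,[157,378,0],-0.216],[0,[157,378,0],-0.216]]'

```text
time_s: 2.4
ee_pos: [329.4, -170.3, 189.0]
ee_rot: [19.8, 90.0, -155.0]
force: [-0.6, 0.1, -0.6]
gripper_width: 0.4
```

arm_command --deltas '[[0,[35,0,0],0],[0,[70,0,0],0],[0,[105,-5,0],0],[0,[140,-10,0],0],[0,[175,-18,-10],0],[0,[210,-25,-20],0],[0,[245,-33,-30],0],[0,[280,-41,-40],0],[0,[305,-46,-50],0],[0,[321,-48,-59],0],[0,[321,-48,-75],0],[0,[321,-48,-90],0],[0,[321,-48,-100],0],[0,[321,-48,-105],0],[0,[321,-48,-105],0],[0,[321,-48,-105],0]]'

```text
time_s: 4.0
ee_pos: [650.7, -219.0, 84.9]
ee_rot: [149.3, 89.9, -25.7]
force: [0.7, 0.0, 0.2]
gripper_width: 0.2
```

Run:
```python
from h import *
from workcell import env,cams
s=env.state(); print(s["ee_pos"],s["force"],s["qpos"])
for n in["top","scene","wrist"]:
    p=cams.grab_frame(n); pickle.dump(p,open(n+"1.pkl","wb"))
    a=p["img"][:,:,::-1].copy()
    if n!="wrist":a=cv2.resize(a[140:310,220:440],None,fx=3,fy=3)
    cv2.imwrite(f"pics/{n}1.png",a)
```

```text
[ 650.74694403 -219.01443536   84.88731406] [0.65861958 0.00620278 0.21061114] [-1.95566857e+01  3.23355458e+01  8.20127894e+01 -8.56658454e-03
  6.55789065e+01  6.53822743e+01]
```

View pics/scene1.png

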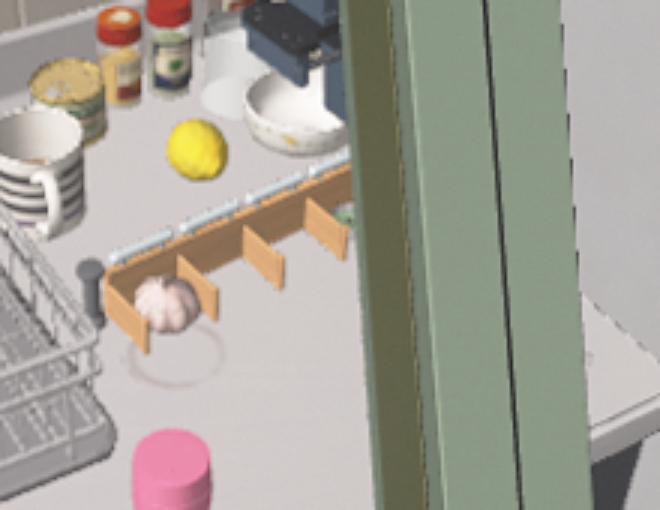

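View pics/wrist1.png

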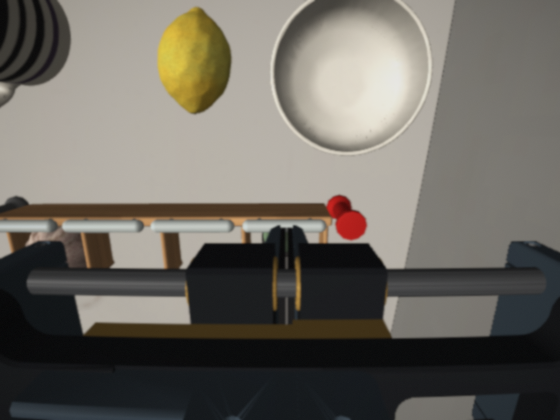

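The wrist view shows the shut tips (288,230) over the middle of the red-post rail section (245–325). I lower gently.

arm_command --deltas '[[0,[0,0,-3],0],[0,[0,0,-5],0],[0,[0,0,-6],0],[0,[0,0,-7],0],[0,[0,0,-7],0]]'

```text
time_s: 4.65
ee_pos: [650.5, -218.5, 76.8]
ee_rot: [-7.9, 90.0, 177.2]
force: [-0.3, -0.2, -0.3]
gripper_width: 0.5
```

arm_command --deltas '[[0,[0,0,-0.5],0],[0,[0,0,-1],0],[0,[0,0,-1],0]]'

```text
time_s: 4.95
ee_pos: [650.6, -218.5, 76.0]
ee_rot: [88.9, 90.0, -86.0]
force: [0.3, -0.1, -0.5]
gripper_width: 0.5
```

arm_command --deltas '[[0,[0,0,-0.5],0],[0,[0,0,-1],0],[0,[0,0,-1],0]]'

```text
time_s: 5.25
ee_pos: [650.5, -218.5, 75.0]
ee_rot: [20.5, 90.0, -154.4]
force: [-0.2, -0.4, -0.8]
gripper_width: 0.3
```

arm_command --deltas '[[0,[0,0,-0.5],0],[0,[0,0,-1],0],[0,[0,0,-1],0]]'

```text
time_s: 5.55
ee_pos: [650.5, -218.5, 74.0]
ee_rot: [1.7, 90.0, -173.2]
force: [-0.3, 0.2, 0.9]
gripper_width: 0.6
```

arm_command --deltas '[[0,[0,0,-0.5],0],[0,[0,0,-0.5],0]]'

```text
time_s: 5.75
ee_pos: [650.5, -218.5, 73.5]
ee_rot: [13.9, 90.0, -161.0]
force: [-0.1, -0.5, -1.2]
gripper_width: 0.3
```

Run:
```python
from h import *
from workcell import env,cams
s=env.state(); print(s["ee_pos"],s["force"],s["effort"])
p=cams.grab_frame("wrist");print(env.state()["force"],env.state()["ee_pos"])
cv2.imwrite("pics/wrist2.png",cv2.resize(p["img"][180:330,180:400,::-1],None,fx=3.5,fy=3.5,interpolation=2))
```

```text
[ 650.50511145 -218.52365      73.48570725] [-0.07988412 -0.4930121  -1.20811762] [-6.26674846e-04 -5.30341601e+01 -2.19107956e+01  5.84070396e-02
 -6.27069105e-02  9.82910069e-05]
[-0.30172368 -0.44629448  0.88993776] [ 650.52838897 -218.51544709   73.51412871]
```

View pics/wrist2.png

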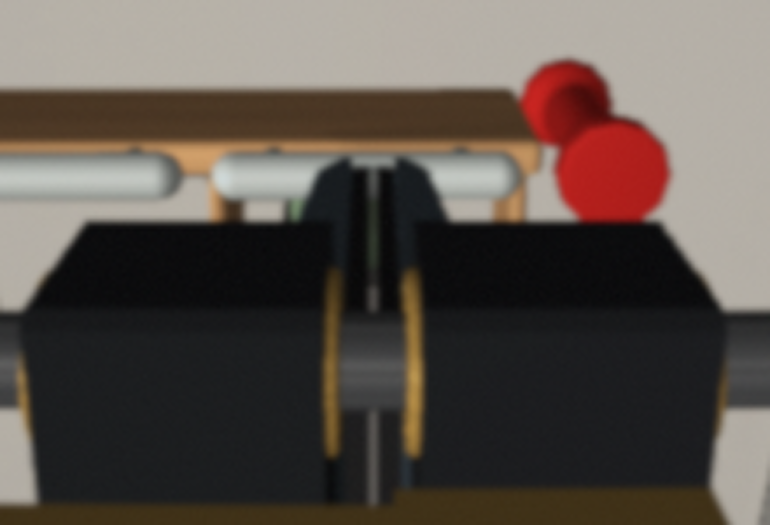

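No contact yet, 2.5 mm below the height I expected. Before going lower I check the tip-over-rail geometry by projecting into this wrist view.

Run:
```python
from h import *
from workcell import env,cams
p=cams.grab_frame("wrist"); pickle.dump(p,open("wrist2.pkl","wb"))
R=cv2.Rodrigues(np.array(p["rvec"],float))[0]; print("cam",-R.T@np.array(p["tvec"]).ravel(), R[2])
q=(612.44,-116.84,.08945)
c,s=np.cos(q[2]),np.sin(q[2])
im=p["img"].copy()
E=env.state()["ee_pos"];print(E)
for dx in(-16,0,16):
  for dy in(-13,13):
    X=[E[0]+c*dx-s*dy,E[1]+s*dx+c*dy,E[2]-11]; u=proj(p,X)[0]; print(dx,dy,u.round(1)); cv2.circle(im,(int(u[0]),int(u[1])),1,(255,255,0),-1)
P=T(*q,[(29,-73,60),(29,-137,60),(24,-105,60),(34,-105,60),(29,-105,65)]); 
for u in proj(p,P): print(u.round(1)); cv2.circle(im,(int(u[0]),int(u[1])),1,(0,255,0),-1)
cv2.imwrite("pics/wrist3.png",cv2.resize(im[180:300,200:380,::-1],None,fx=4.4,fy=4.4,interpolation=2))
```

```text
cam [ 720.89267408 -212.95851753  269.76321938] [-0.25391634 -0.02283365 -0.96695663]
[ 650.57365384 -218.5056912    73.55769226]
-16 -13 [302.9 251.7]
-16 13 [267.3 251.7]
0 -13 [303.2 230.9]
0 13 [266.9 230.9]
16 -13 [303.5 209.3]
16 13 [266.5 209.3]
[241.4 229.6]
[329.7 229.7]
[285.5 236.2]
[285.5 223.1]
[285.5 231.9]
```

View pics/wrist3.png

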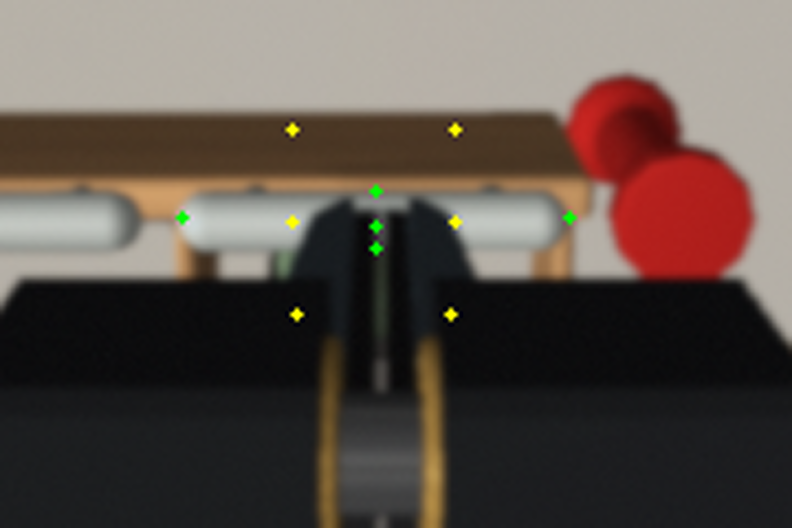

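The rail's projection matches the picture (row 230), so the tips are above it. They taper, and their offset is just a little different from what I assumed. I keep going down slowly.

arm_command --deltas '[[0,[0,0,-0.5],0],[0,[0,0,-0.5],0]]'

```text
time_s: 6.05
ee_pos: [650.5, -218.5, 73.0]
ee_rot: [34.7, 90.0, -140.3]
force: [0.1, -0.3, 0.3]
gripper_width: 0.7
```

arm_command --deltas '[[0,[0,0,-0.5],0],[0,[0,0,-0.5],0]]'

```text
time_s: 6.25
ee_pos: [650.5, -218.5, 72.5]
ee_rot: [14.6, 90.0, -160.3]
force: [-0.6, 0.3, -0.1]
gripper_width: 0.8
```

arm_command --deltas '[[0,[0,0,-0.5],0],[0,[0,0,-0.5],0]]'

```text
time_s: 6.45
ee_pos: [650.5, -218.5, 72.0]
ee_rot: [27.1, 90.0, -147.8]
force: [-0.5, -0.6, 0.4]
gripper_width: 0.2
```

Run:
```python
from h import *
from workcell import env,cams
print(env.state()["force"])
p=cams.grab_frame("wrist");pickle.dump(p,open("wrist4.pkl","wb"))
cv2.imwrite("pics/wrist4.png",cv2.resize(p["img"][190:280,230:350,::-1],None,fx=6,fy=6,interpolation=2))
p=cams.grab_frame("top");pickle.dump(p,open("top4.pkl","wb"))
cv2.imwrite("pics/top4.png",cv2.resize(p["img"][130:260,240:440,::-1],None,fx=4,fy=4,interpolation=2))
```

```text
[-0.5414184  -0.56625445  0.35843407]
```

View pics/wrist4.png

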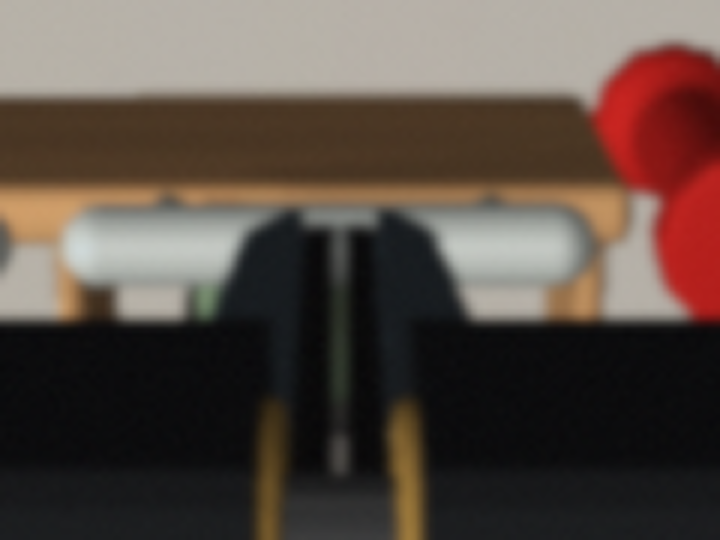

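View pics/top4.png

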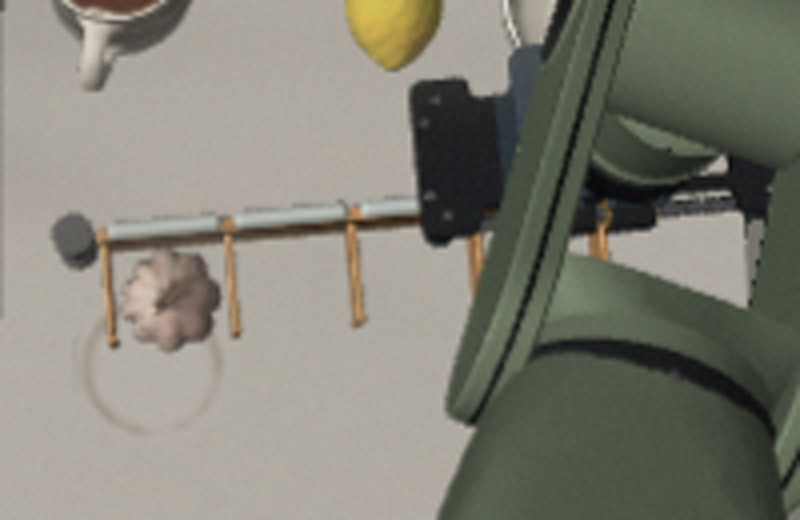

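The tips still cover the rail in the view, so they must be above it. I continue in small steps.

arm_command --deltas '[[0,[0,0,-0.5],0],[0,[0,0,-1],0],[0,[0,0,-1],0]]'

```text
time_s: 6.85
ee_pos: [650.5, -218.5, 71.0]
ee_rot: [0.6, 90.0, -174.3]
force: [0.2, 0.7, 0.3]
gripper_width: 0.3
```

arm_command --deltas '[[0,[0,0,-0.5],0],[0,[0,0,-1],0],[0,[0,0,-1],0]]'

```text
time_s: 7.15
ee_pos: [650.5, -218.5, 70.0]
ee_rot: [2.4, 90.0, -172.5]
force: [0.1, -0.5, -0.4]
gripper_width: 0.5
```

Run:
```python
from h import *
from workcell import env,cams
p=cams.grab_frame("wrist");pickle.dump(p,open("wrist5.pkl","wb"))
print(p["K"],p["dist"],p["rvec"],p["tvec"])
cv2.imwrite("pics/wrist5.png",cv2.resize(p["img"][190:280,230:350,::-1],None,fx=6,fy=6,interpolation=2))
cv2.imwrite("pics/wrist5f.png",p["img"][:,:,::-1])
p=cams.grab_frame("scene");pickle.dump(p,open("scene5.pkl","wb"))
cv2.imwrite("pics/scene5.png",cv2.resize(p["img"][130:260,240:440,::-1],None,fx=4,fy=4,interpolation=2))
```

```text
[[305.14505138   0.         286.13267614]
 [  0.         305.14505138 209.45557928]
 [  0.           0.           1.        ]] [-0.04612463  0.          0.          0.          0.        ] [-2.17021977  1.98378733  0.25728271] [-276.65423162  607.89603969  435.64759196]
```

View pics/wrist5.png

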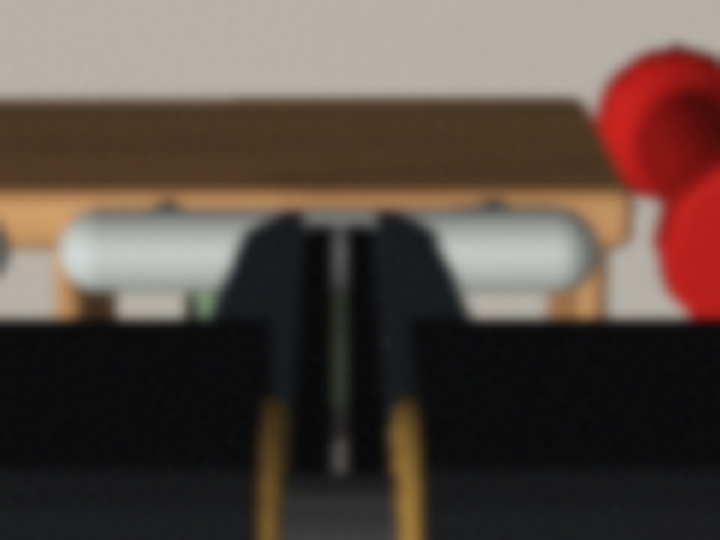

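View pics/scene5.png

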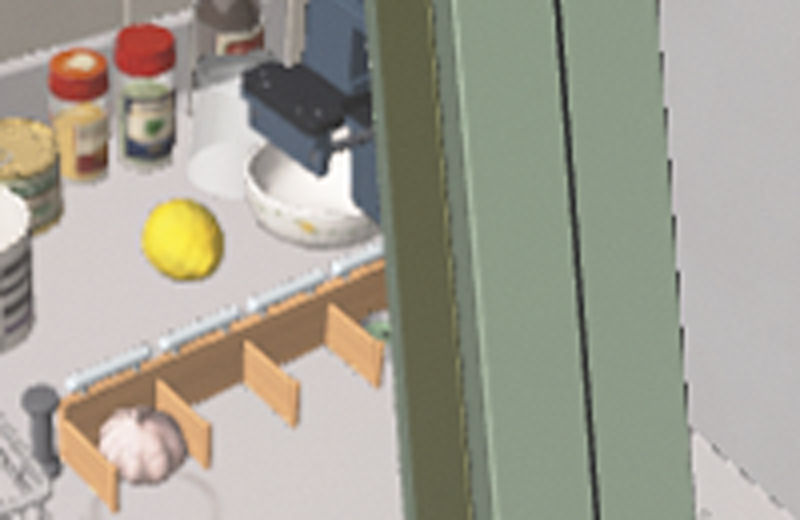

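arm_command --deltas '[[0,[0,0,-0.5],0],[0,[0,0,-1],0],[0,[0,0,-1],0]]'

```text
time_s: 7.55
ee_pos: [650.5, -218.5, 68.9]
ee_rot: [0.2, 90.0, -174.7]
force: [-0.1, 0.5, 0.4]
gripper_width: 0.4
```

arm_command --deltas '[[0,[0,0,-0.5],0],[0,[0,0,-1],0],[0,[0,0,-1],0]]'

```text
time_s: 7.85
ee_pos: [650.5, -218.5, 68.0]
ee_rot: [16.7, 90.0, -158.2]
force: [-0.2, -0.2, 0.0]
gripper_width: 0.4
```

```bash
python3 - <<'E'
from h import *
from workcell import env,cams
print(env.state()["ee_pos"])
p=cams.grab_frame("wrist");pickle.dump(p,open("wrist6.pkl","wb"))
for n in("wrist1","wrist5","wrist6"):
    q=pickle.load(open(n+".pkl","rb")); cv2.imwrite(f"pics/{n}c.png",cv2.resize(q["img"][180:280,0:360,::-1],None,fx=2.2,fy=2.2,interpolation=2))
    # red cap centroid
    im=q["img"].astype(int); m=(im[:,:,0]>110)&(im[:,:,1]<40); ys,xs=np.nonzero(m); print(n,xs.mean() if len(xs) else None,ys.mean() if len(ys) else 0,xs.min(),xs.max(),ys.min(),ys.max())
    print(proj(q,T(612.44,-116.84,.08945,[(29,-156,62),(29,-156,0),(29,-144,62),(29,-168,62)])).round(1).tolist())
    # rail row profile at columns clear of finger
    for c in (255,315): print(c,im[205:245,c].sum(1).tolist())
E
cd pics; python3 -c "
import cv2,numpy as np
cv2.imwrite('cmp.png',np.vstack([cv2.imread(f'wrist{i}c.png') for i in (1,6)]))"
```

```text
[ 650.50467397 -218.47631342   67.98081128]
wrist1 346.34767025089604 218.97610513739545 328 364 196 238
[[352.5, 226.2], [338.8, 206.3], [336.7, 226.2], [368.3, 226.2]]
255 [171, 162, 169, 163, 159, 165, 164, 172, 173, 176, 191, 251, 342, 381, 367, 372, 424, 474, 519, 557, 582, 592, 583, 563, 536, 500, 470, 473, 507, 529, 532, 529, 529, 533, 530, 529, 514, 442, 262, 89]
315 [164, 166, 167, 163, 161, 165, 163, 162, 160, 162, 183, 244, 325, 353, 342, 368, 428, 480, 522, 557, 582, 588, 579, 558, 532, 495, 460, 460, 504, 526, 528, 528, 529, 528, 531, 526, 516, 441, 258, 93]
wrist5 350.7413612565445 223.78743455497383 330 370 199 242
[[357.6, 232.1], [342.1, 209.7], [340.7, 232.1], [374.4, 232.1]]
255 [480, 368, 238, 177, 166, 165, 167, 166, 162, 161, 168, 172, 173, 175, 175, 195, 257, 340, 367, 343, 334, 383, 440, 486, 525, 559, 581, 589, 580, 562, 539, 511, 475, 475, 508, 524, 514, 437, 262, 93]
315 [460, 329, 203, 163, 163, 163, 166, 163, 162, 159, 163, 163, 160, 157, 163, 181, 241, 320, 340, 321, 335, 388, 447, 490, 527, 562, 582, 587, 577, 557, 536, 503, 467, 463, 499, 519, 509, 435, 259, 90]
wrist6 351.1947916666667 224.35625 331 371 200 242
[[358.2, 233.0], [342.5, 210.3], [341.2, 233.0], [375.2, 233.0]]
255 [518, 456, 309, 189, 166, 167, 167, 165, 163, 166, 163, 168, 170, 174, 171, 176, 204, 274, 346, 352, 319, 330, 391, 444, 490, 528, 558, 582, 589, 578, 562, 536, 507, 474, 473, 502, 508, 435, 260, 91]
315 [492, 403, 263, 176, 167, 167, 168, 165, 165, 162, 163, 164, 161, 157, 158, 168, 196, 263, 334, 348, 322, 340, 396, 451, 494, 529, 557, 580, 584, 574, 557, 532, 501, 466, 461, 497, 508, 435, 262, 92]
```

View pics/cmp.png

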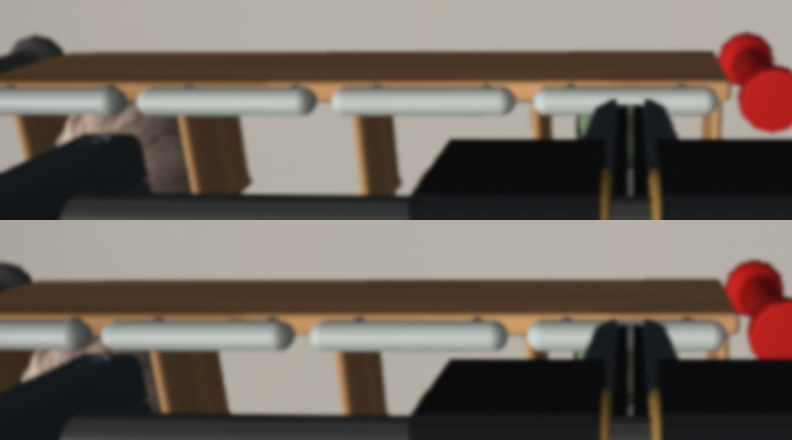

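arm_command --deltas '[[0,[0,0,-0.5],0],[0,[0,0,-1],0],[0,[0,0,-1],0]]'

```text
time_s: 8.2
ee_pos: [650.5, -218.5, 67.0]
ee_rot: [33.3, 90.0, -141.6]
force: [0.3, 0.0, -0.2]
gripper_width: 0.4
```

arm_command --deltas '[[0,[0,0,-0.5],0],[0,[0,0,-1],0],[0,[0,0,-1],0]]'

```text
time_s: 8.5
ee_pos: [650.5, -218.5, 66.0]
ee_rot: [3.8, 90.0, -171.1]
force: [0.1, 0.6, -0.4]
gripper_width: 0.4
```

No contact even 10 mm below the expected height, so my idea of the tip geometry is off. I back off to a clear spot and look at the gripper from outside.

arm_command --deltas '[[0,[0,0,20],0],[0,[0,0,50],0],[0,[0,0,75],0],[0,[-30,20,75],0],[0,[-60,50,75],0],[0,[-90,85,75],0],[0,[-120,120,75],0],[0,[-150,155,75],0],[0,[-170,190,75],0],[0,[-170,220,75],0],[0,[-170,240,75],0],[0,[-170,240,75],0],[0,[-170,240,75],0]]'

```text
time_s: 9.8
ee_pos: [480.6, 21.4, 141.2]
ee_rot: [111.0, 90.0, -63.9]
force: [-0.4, -0.1, -0.0]
gripper_width: 0.4
```

Run:
```python
from h import *
from workcell import env,cams
E=env.state()["ee_pos"];print(E)
for n in("scene","top"):
    p=cams.grab_frame(n);pickle.dump(p,open(n+"7.pkl","wb")); R=cv2.Rodrigues(np.array(p["rvec"],float))[0]; print(n,-R.T@np.array(p["tvec"]).ravel())
    im=p["img"].copy()
    for dz in(-11,0): 
        u=proj(p,E+[0,0,dz])[0]; print(dz,u); cv2.circle(im,(int(round(u[0])),int(round(u[1]))),0,(255,255,0) if dz else (0,255,0),-1)
    u=u.astype(int); cv2.imwrite(f"pics/{n}7.png",im[:,:,::-1]); cv2.imwrite(f"pics/{n}7z.png",cv2.resize(im[u[1]-60:u[1]+60,u[0]-80:u[0]+80,::-1],None,fx=5,fy=5,interpolation=cv2.INTER_NEAREST))
```

```text
[480.61770124  21.38180288 141.21284662]
scene [-204.80848858  420.65867612  844.90352121]
-11 [287.16968888 240.03389079]
0 [287.20340954 236.27353612]
top [ 472.49565746  -26.33247473 1170.79558192]
-11 [264.53169005 255.21643794]
0 [264.28186594 255.17238797]
```

View pics/scene7z.png

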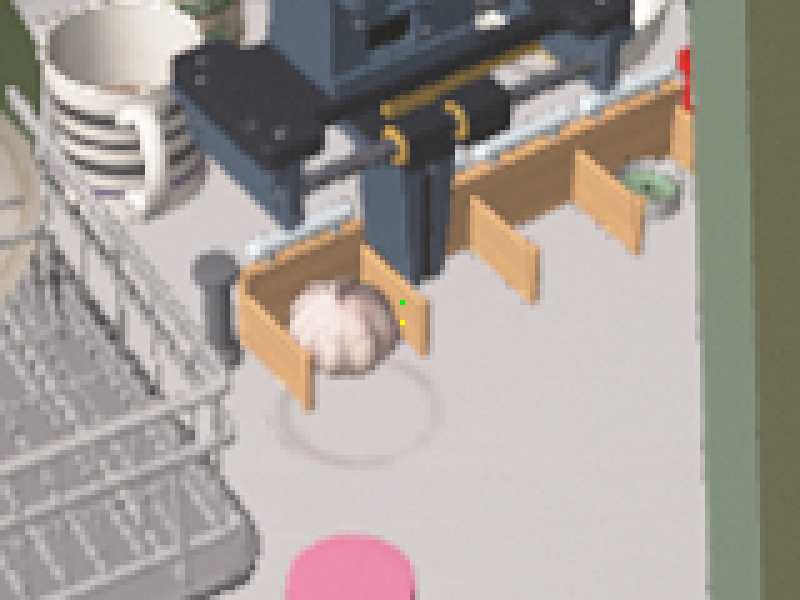

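View pics/top7z.png

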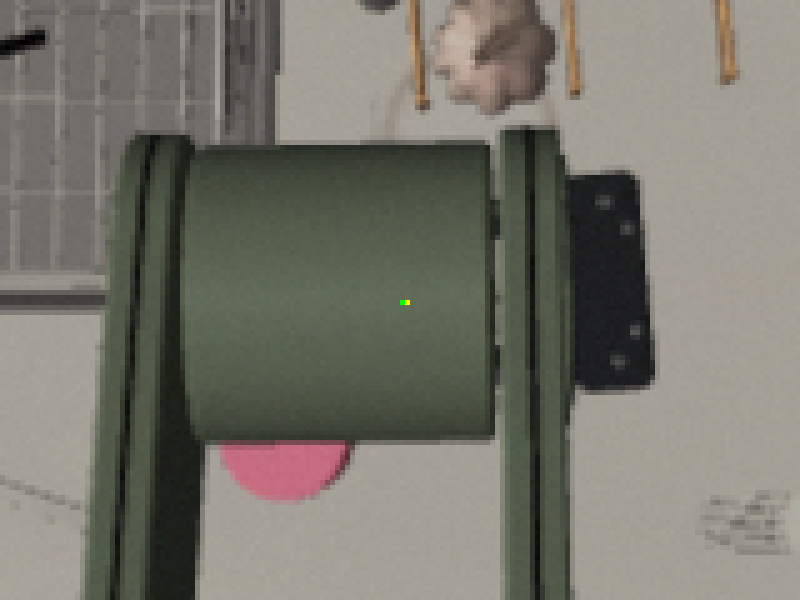

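Run:
```python
from h import *
p=pickle.load(open("scene7.pkl","rb"));E=np.array([480.62,21.38,141.21]);c,s=np.cos(.0894),np.sin(.0894)
x0,y0=230,190
im=cv2.resize(p["img"][y0:y0+80,x0:x0+110],None,fx=7,fy=7,interpolation=2)
for dz,col in((-11,(255,0,0)),(15,(0,255,0)),(26,(255,255,0))):
    P=[E+[c*dx-s*dy,s*dx+c*dy,dz] for dx,dy in((-16,13.5),(-16,-13.5),(16,-13.5),(16,13.5))]
    u=((proj(p,P)-[x0,y0]+.5)*7).astype(np.int32); cv2.polylines(im,[u.reshape(-1,1,2)],True,col,1)
cv2.imwrite("pics/fit7.png",im[:,:,::-1])
```

```text
(no output)
```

View pics/fit7.png

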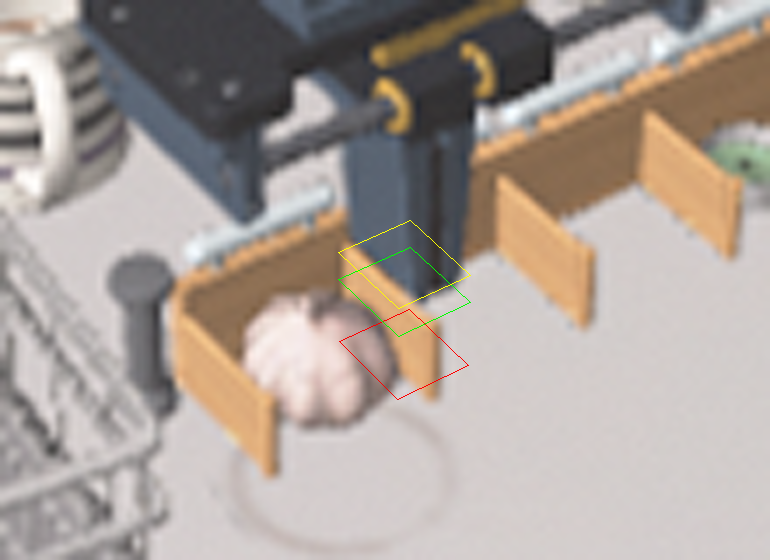

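Two cameras agree: the real fingertips end about 25 mm above the reported TCP, not 11 mm below it. So contact should come at a reported z of about 39. I go back and continue the guarded descent.

arm_command --deltas '[[0,[0,-20,0],0],[0,[0,-50,0],0],[0,[20,-85,0],0],[0,[50,-120,0],0],[0,[80,-155,0],0],[0,[110,-190,0],0],[0,[140,-220,-10],0],[0,[170,-240,-30],0],[0,[170,-240,-60],0],[0,[170,-240,-80],0],[0,[170,-240,-90],0],[0,[170,-240,-92],0],[0,[170,-240,-92],0]]'

```text
time_s: 11.2
ee_pos: [650.8, -219.1, 49.7]
ee_rot: [146.8, 89.9, -28.1]
force: [0.3, 0.2, 0.7]
gripper_width: 0.4
```

arm_command --deltas '[[0,[0,0,-1],0],[0,[0,0,-2],0],[0,[0,0,-2],0]]'

```text
time_s: 11.5
ee_pos: [650.9, -218.5, 47.9]
ee_rot: [150.8, 89.9, -24.1]
force: [-0.2, -0.0, 0.3]
gripper_width: 0.8
```

arm_command --deltas '[[0,[0,0,-1],0],[0,[0,0,-2],0],[0,[0,0,-2],0]]'

```text
time_s: 11.8
ee_pos: [650.4, -218.4, 44.9]
ee_rot: [-4.7, 90.0, -179.6]
force: [0.4, 0.1, 0.5]
gripper_width: 0.3
```

arm_command --deltas '[[0,[0,0,-0.5],0],[0,[0,0,-1],0],[0,[0,0,-1],0]]'

```text
time_s: 12.1
ee_pos: [650.5, -218.5, 43.9]
ee_rot: [-4.2, 90.0, -179.2]
force: [0.3, 0.1, 0.3]
gripper_width: 0.5
```

arm_command --deltas '[[0,[0,0,-0.5],0],[0,[0,0,-1],0],[0,[0,0,-1],0]]'

```text
time_s: 12.4
ee_pos: [650.5, -218.5, 43.0]
ee_rot: [-4.2, 90.0, -179.2]
force: [0.1, 0.1, -0.5]
gripper_width: 0.2
```

arm_command --deltas '[[0,[0,0,-0.5],0],[0,[0,0,-1],0],[0,[0,0,-1],0]]'

```text
time_s: 12.7
ee_pos: [650.5, -218.5, 42.0]
ee_rot: [6.7, 90.0, -168.2]
force: [0.4, 0.3, 0.6]
gripper_width: 0.3
```

arm_command --deltas '[[0,[0,0,-0.5],0],[0,[0,0,-1],0],[0,[0,0,-1],0]]'

```text
time_s: 13.0
ee_pos: [650.5, -218.5, 41.0]
ee_rot: [3.9, 90.0, -171.0]
force: [0.2, -0.3, -0.4]
gripper_width: 0.5
```

Run:
```python
from h import *
from workcell import env,cams
E=env.state();print(E["ee_pos"],E["force"])
p=cams.grab_frame("wrist")
cv2.imwrite("pics/wrist8.png",cv2.resize(p["img"][180:300,200:380,::-1],None,fx=4.4,fy=4.4,interpolation=2))
```

```text
[ 650.51172994 -218.49867178   40.99183622] [ 0.20613356 -0.29678314 -0.43474031]
```

View pics/wrist8.png

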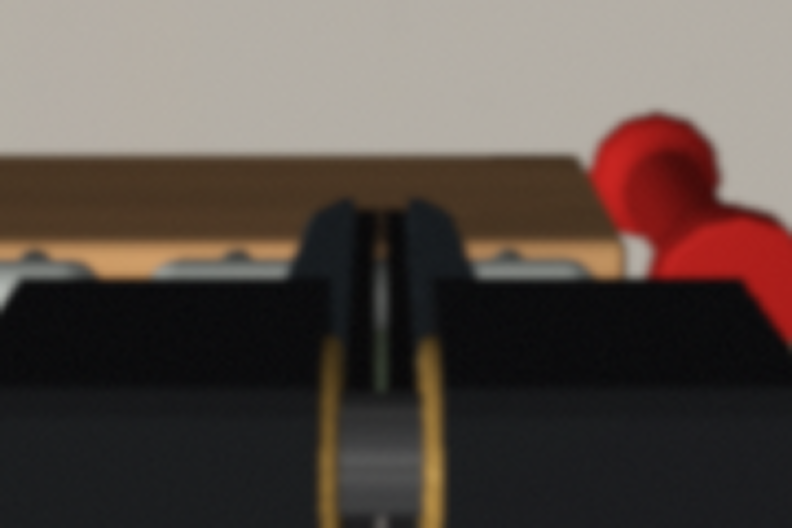

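arm_command --deltas '[[0,[0,0,-0.5],0],[0,[0,0,-1],0],[0,[0,0,-1],0]]'

```text
time_s: 13.35
ee_pos: [650.6, -218.5, 40.3]
ee_rot: [135.5, 90.0, -39.4]
force: [0.1, -0.7, 1.8]
gripper_width: -0.0
```

arm_command --deltas '[[0,[0,0,-0.5],0],[0,[0,0,-0.5],0]]'

```text
time_s: 13.55
ee_pos: [650.7, -218.5, 40.2]
ee_rot: [147.2, 90.0, -27.7]
force: [-0.4, 0.8, 4.8]
gripper_width: 0.5
```

arm_command --deltas '[[0,[0,0,-0.5],0],[0,[0,0,-0.5],0]]'

```text
time_s: 13.75
ee_pos: [650.7, -218.6, 40.2]
ee_rot: [148.4, 90.0, -26.5]
force: [-2.0, -0.1, 7.7]
gripper_width: 0.5
```

Contact at reported z = 40.2, so the tips sit 24.8 mm above the TCP; the force was a light 5–8 N. Lift off and on to the second rail (c).

arm_command --deltas '[[0,[0,0,5],0],[0,[0,0,15],0],[0,[0,0,20],0],[0,[-2,20,20],0],[0,[-4,45,20],0],[0,[-6,65,20],0],[0,[-6,70,20],0],[0,[-6,70,12],0],[0,[-6,70,5],0],[0,[-6,70,3],0],[0,[-6,70,3],0]]'

```text
time_s: 14.85
ee_pos: [644.1, -149.2, 41.1]
ee_rot: [-10.3, 89.9, 174.8]
force: [0.3, -0.1, -0.2]
gripper_width: 0.5
```

arm_command --deltas '[[0,[0,0,-1],0],[0,[0,0,-2],0],[0,[0,0,-2.5],0],[0,[0,0,-2.5],0]]'

```text
time_s: 15.25
ee_pos: [644.8, -149.0, 40.2]
ee_rot: [129.1, 89.9, -45.9]
force: [-1.2, -1.0, 3.5]
gripper_width: 0.3
```

Second rail touched at 3.5 N. Now the third (b).

arm_command --deltas '[[0,[0,0,0],0],[0,[0,0,5],0],[0,[0,0,15],0],[0,[0,0,20],0],[0,[-2,20,20],0],[0,[-4,45,20],0],[0,[-6,65,20],0],[0,[-6,70,20],0],[0,[-6,70,12],0],[0,[-6,70,5],0],[0,[-6,70,3],0],[0,[-6,70,3],0]]'

```text
time_s: 16.45
ee_pos: [638.1, -79.2, 41.6]
ee_rot: [-6.7, 89.9, 178.3]
force: [0.6, 0.4, -0.1]
gripper_width: 0.3
```

arm_command --deltas '[[0,[0,0,-1],0],[0,[0,0,-2],0],[0,[0,0,-3],0],[0,[0,0,-3],0]]'

```text
time_s: 16.85
ee_pos: [638.8, -78.9, 40.3]
ee_rot: [137.0, 89.9, -38.0]
force: [0.1, -1.0, 4.2]
gripper_width: 0.5
```

Run:
```python
from h import *
from workcell import env,cams
print(env.state()["ee_pos"],env.state()["force"])
p=cams.grab_frame("wrist")
cv2.imwrite("pics/wrist9.png",p["img"][:,:,::-1])
```

```text
[638.80871873 -78.89020907  40.26328454] [ 0.10581346 -0.97032704  4.22021833]
```

View pics/wrist9.png

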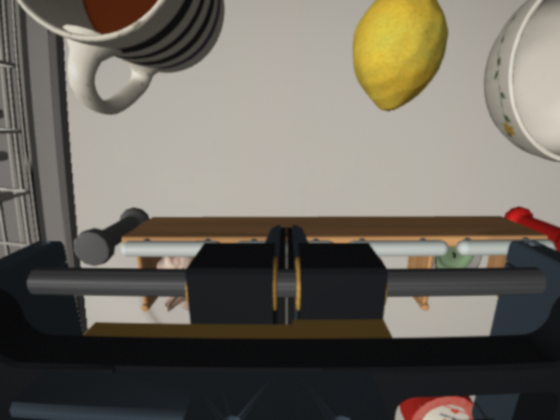

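Third rail touched at 4.2 N, so the order d, c, b is done.

Pushing the pot sideways from its wall side with a shut hand would bring the forearm close to the fridge. Instead I straddle the pot with open fingers and never close them, and push it left with only the right finger's inner face. After that I push it forward with the fingers nearly shut.

arm_command --deltas '[[0,[0,0,5],0],[0,[0,0,25],0],[0,[0,0,50],0],[0,[-30,-10,50],0],[0,[-65,-30,50],0],[0.5,[-100,-60,50],0],[1,[-130,-95,50],0],[1,[-144,-125,50],0],[1,[-144,-142,50],0],[1,[-144,-142,50],0],[1,[-144,-142,50],0],[1,[-144,-142,50],0]]'

```text
time_s: 18.1
ee_pos: [495.3, -219.4, 89.4]
ee_rot: [-93.3, 90.0, 91.8]
force: [-0.2, 0.8, 0.8]
gripper_width: 53.7
```

Run:
```python
from h import *
from workcell import env,cams
E=env.state()["ee_pos"];print(E,env.state()["force"],env.state()["gripper_width"])
p=cams.grab_frame("wrist")
im=p["img"].copy()
a=np.linspace(0,2*np.pi,60)
for z,col in((50,(0,255,0)),(0,(255,255,0))):
    for u in proj(p,np.c_[494.5+29*np.cos(a),-220.5+29*np.sin(a),a*0+z]):cv2.circle(im,(int(u[0]),int(u[1])),0,col,-1)
cv2.imwrite("pics/wrist10.png",im[:,:,::-1])
print([ (d["conf"],d["centre"]) for d in cams.silhouettes(p,"pot")])
```

```text
[ 495.30042352 -219.43264813   89.3979129 ] [-0.1649177   0.82643358  0.75111754] 53.673174024632786
[(0.88, [5.6, 242.6]), (0.8, [287.5, 217.4])]
```

View pics/wrist10.png

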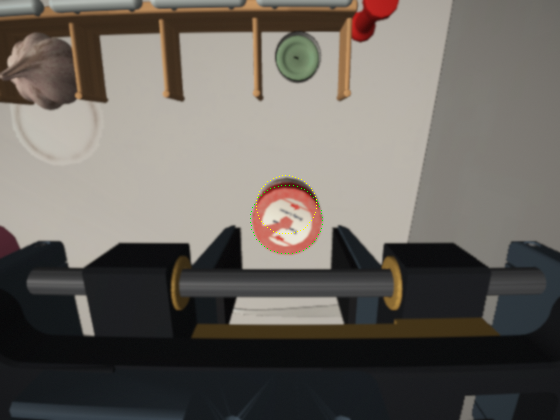

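The pot's lid at (287,217) sits midway between the opening fingers. I wait for full opening and then lower.

arm_command --deltas '[[1,[0,-1,0],0],[1,[0,-1,0],0],[1,[0,-1,0],0],[1,[0,-1,0],0],[1,[0,-1,0],0],[1,[0,-1,0],0],[1,[0,-1,0],0]]'

```text
time_s: 18.9
ee_pos: [494.5, -221.5, 89.6]
ee_rot: [103.4, 90.0, -71.5]
force: [-0.8, 0.4, 0.7]
gripper_width: 91.0
```

Run:
```python
from h import *
from workcell import env,cams
E=env.state()["ee_pos"];print(E,env.state()["force"],env.state()["gripper_width"])
p=cams.grab_frame("wrist")
im=p["img"].copy()
a=np.linspace(0,2*np.pi,200)
for z,col in((50,(0,255,0)),(0,(255,255,0))):
    for u in proj(p,np.c_[494.5+29*np.cos(a),-220.5+29*np.sin(a),a*0+z]):cv2.circle(im,(int(u[0]),int(u[1])),0,col,-1)
cv2.imwrite("pics/wrist11.png",cv2.resize(im[150:310,160:420,::-1],None,fx=3,fy=3))
```

```text
[ 494.53915859 -221.54291707   89.59350598] [-0.76658721  0.35740646  0.72827125] 91.0358756781253
```

View pics/wrist11.png

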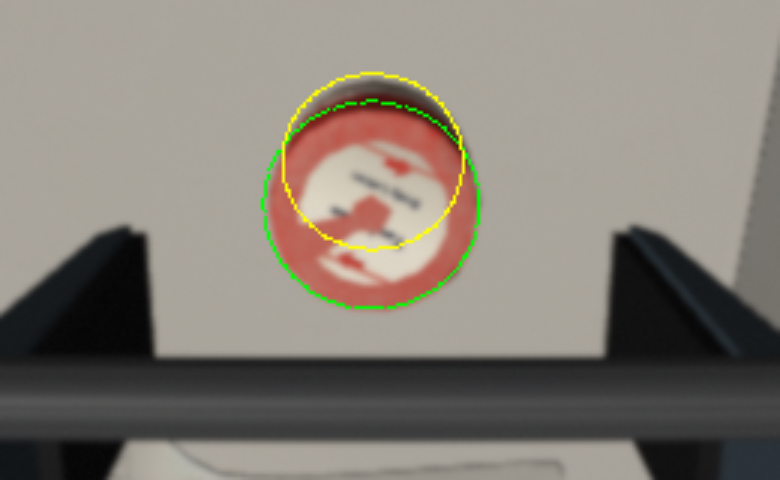

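The calibration matches closely. I lower to a tip height of about 20 mm, then to about 8 mm.

arm_command --deltas '[[1,[0,0,-20],0],[1,[0,0,-40],0],[1,[0,0,-60],0],[1,[0,0,-80],0],[1,[0,0,-90],0],[1,[0,0,-95],0],[1,[0,0,-95],0]]'

```text
time_s: 19.65
ee_pos: [494.5, -221.5, -5.6]
ee_rot: [-21.9, 90.0, 163.2]
force: [-0.3, -0.4, 0.1]
gripper_width: 91.3
```

arm_command --deltas '[[1,[0,0,-4],0],[1,[0,0,-8],0],[1,[0,0,-11],0],[1,[0,0,-11],0]]'

```text
time_s: 20.05
ee_pos: [494.4, -221.4, -16.6]
ee_rot: [-21.8, 90.0, 163.3]
force: [0.3, 0.7, 0.2]
gripper_width: 91.2
```

arm_command --deltas '[[1,[0,5,0],0],[1,[-1,10,0],0],[1,[-1,13,0],0],[1,[-1,15,0],0],[1,[-2,17,0],0],[1,[-2,19,0],0],[1,[-2,21,0],0],[1,[-2,24,0],0],[1,[-2,27,0],0],[1,[-3,30,0],0],[1,[-3,34,0],0],[1,[-3,38,0],0],[1,[-4,42,0],0],[1,[-4,46,0],0],[1,[-4,50,0],0],[1,[-5,54,0],0],[1,[-5,57,0],0],[1,[-5,59,0],0],[1,[-5,60,0],0],[1,[-5,60,0],0]]'

```text
time_s: 22.05
ee_pos: [489.5, -161.3, -16.5]
ee_rot: [-67.0, 90.0, 118.1]
force: [1.2, -0.5, -1.0]
gripper_width: 91.0
```

Run:
```python
from h import *
from workcell import env,cams
E=env.state()["ee_pos"];print(E,env.state()["force"],env.state()["gripper_width"])
p=cams.grab_frame("wrist");cv2.imwrite("pics/wrist12.png",p["img"][:,:,::-1])
```

```text
[ 489.52587821 -161.2628639   -16.4555399 ] [ 1.20344797 -0.53108285 -1.04310665] 91.04802189961443
```

View pics/wrist12.png

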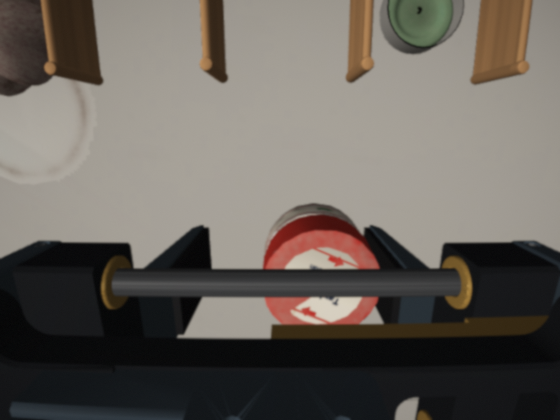

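The pot is upright against the right pad. I keep pushing left.

arm_command --deltas '[[1,[0,2,0],0],[1,[0,5,0],0],[1,[-1,10,0],0],[1,[-1,15,0],0],[1,[-2,20,0],0],[1,[-2,25,0],0],[1,[-3,30,0],0],[1,[-3,35,0],0],[1,[-4,40,0],0],[1,[-4,45,0],0],[1,[-5,50,0],0],[1,[-5,55,0],0],[1,[-5,60,0],0],[1,[-6,65,0],0],[1,[-6,70,0],0],[1,[-7,75,0],0],[1,[-7,80,0],0],[1,[-8,83,0],0],[1,[-8,84,0],0],[1,[-8,84,0],0]]'

```text
time_s: 24.1
ee_pos: [481.5, -77.3, -16.4]
ee_rot: [-17.6, 90.0, 167.5]
force: [0.2, -0.2, -0.0]
gripper_width: 91.0
```

Run:
```python
from h import *
from workcell import env,cams
E=env.state()["ee_pos"];print(E,env.state()["force"],env.state()["gripper_width"])
p=cams.grab_frame("wrist");cv2.imwrite("pics/wrist13.png",p["img"][:,:,::-1])
pickle.dump(p,open("wrist13.pkl","wb"))
```

```text
[481.48746472 -77.31276057 -16.43052216] [ 0.2267803  -0.2373024  -0.04270275] 90.97968426709333
```

View pics/wrist13.png

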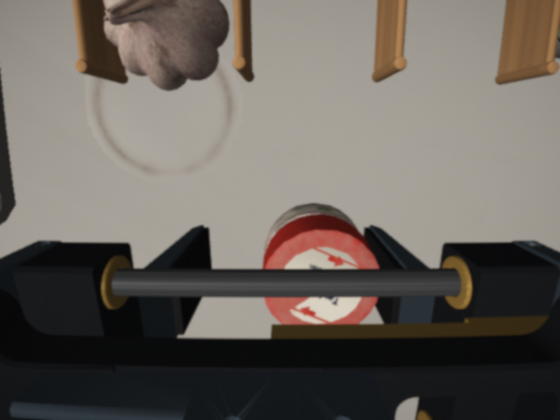

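The pot is nicely in line with bay b. I back the finger off, lift clear and measure the pot.

arm_command --deltas '[[1,[0,-5,0],0],[1,[0,-12,0],0],[1,[0,-16,0],0],[1,[0,-16,15],0],[1,[0,-16,40],0],[1,[0,-16,65],0],[1,[0,-16,85],0],[0.6,[-20,-18,90],0],[0.3,[-45,-20,90],0],[0.25,[-62,-21,90],0],[0.25,[-62,-21,90],0],[0.25,[-62,-21,90],0],[0.25,[-62,-21,90],0],[0.25,[-62,-21,90],0]]'

```text
time_s: 25.55
ee_pos: [420.6, -98.7, 73.6]
ee_rot: [155.5, 90.0, -19.4]
force: [0.4, 0.3, -0.1]
gripper_width: 38.1
```

Run:
```python
from h import *
from workcell import env,cams
E=env.state()["ee_pos"];print(E,env.state()["force"],env.state()["gripper_width"])
p=cams.grab_frame("wrist");im=p["img"].copy();pickle.dump(p,open("wrist14.pkl","wb"))
hsv=cv2.cvtColor(p["img"],cv2.COLOR_RGB2HSV); 
ds=cams.silhouettes(p,"pot")
for d in ds: print(d["conf"],d["centre"])
R=np.nonzero(((hsv[:,:,0]<8)|(hsv[:,:,0]>174))&(hsv[:,:,1]>110)&(hsv[:,:,2]>90))
m=np.zeros((420,560),np.uint8);m[R]=255
cs=cv2.findContours(m,0,2)[0];c=max(cs,key=cv2.contourArea);h=cv2.convexHull(c)
(u,r)=cv2.minEnclosingCircle(h);print(u,r)
w=ray(p,u,50);print("pot",w)
q=(612.44,-116.84,.08945);d=w[:2]-q[:2];c_,s_=np.cos(q[2]),np.sin(q[2]);print("tidy",c_*d[0]+s_*d[1],-s_*d[0]+c_*d[1])
a=np.linspace(0,2*np.pi,200)
for uu in proj(p,np.c_[w[0]+29*np.cos(a),w[1]+29*np.sin(a),a*0+50]):cv2.circle(im,(int(uu[0]),int(uu[1])),0,(0,255,0),-1)
for uu in proj(p,T(*q,[(-31,y,36) for y in(140,70,0,-70)])):cv2.circle(im,(int(uu[0]),int(uu[1])),2,(255,255,0),-1)
cv2.imwrite("pics/wrist14.png",im[:,:,::-1])
```

```text
[420.60464932 -98.67968051  73.55182197] [ 0.36347878  0.29771803 -0.06719591] 38.07612162801955
0.84 [288.0, 139.8]
0.83 [67.2, 198.1]
(287.0, 141.0) 40.02509307861328
pot [483.0229789  -94.43537163  50.        ]
tidy -126.89819134534837 33.875976080337324
```

View pics/wrist14.png

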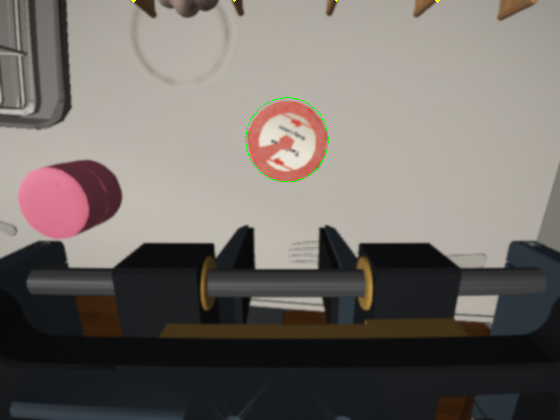

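The pot is at (-126.9, 33.9) in the tidy's frame, and the tool is on the y = 35 line. I lower behind it.

arm_command --deltas '[[0.25,[0,0,0],0],[0.25,[0,0,-10],0],[0.25,[0,0,-30],0],[0.25,[0,0,-50],0],[0.25,[0,0,-70],0],[0.25,[0,0,-82],0],[0.25,[0,0,-90],0],[0.25,[0,0,-90],0]]'

```text
time_s: 26.45
ee_pos: [418.6, -98.3, -17.6]
ee_rot: [-18.1, 89.8, 167.0]
force: [0.0, 0.4, 0.1]
gripper_width: 23.2
```

arm_command --deltas '[[0.25,[4,0,0],0],[0.25,[9,1,0],0],[0.25,[14,1,0],0],[0.25,[17,1,0],0],[0.25,[20,2,0],0],[0.25,[23,2,0],0],[0.25,[26,2,0],0],[0.25,[30,3,0],0],[0.25,[34,3,0],0],[0.25,[38,3,0],0],[0.25,[42,4,0],0],[0.25,[46,4,0],0],[0.25,[50,4,0],0],[0.25,[54,5,0],0],[0.25,[58,5,0],0],[0.25,[60,5,0],0],[0.25,[60,5,0],0]]'

```text
time_s: 28.15
ee_pos: [480.2, -93.5, -16.4]
ee_rot: [160.5, 90.0, -14.4]
force: [-1.2, -0.3, 0.3]
gripper_width: 22.7
```

```bash
cat > look.py <<'E'
import sys
from h import *
from workcell import env,cams
E=env.state()["ee_pos"];print(E,env.state()["force"],env.state()["gripper_width"])
p=cams.grab_frame("wrist");im=p["img"].copy();pickle.dump(p,open("w.pkl","wb"))
q=(612.44,-116.84,.08945);d=E[:2]-q[:2];c_,s_=np.cos(q[2]),np.sin(q[2]);print("tcp tidy",c_*d[0]+s_*d[1],-s_*d[0]+c_*d[1])
for uu in proj(p,T(*q,[(-31,y,36) for y in(140,70,0,-70)])):cv2.circle(im,(int(uu[0]),int(uu[1])),2,(255,255,0),-1)
cv2.imwrite(sys.argv[1],im[:,:,::-1])
E
python3 look.py pics/w15.png
```

```text
[480.19332681 -93.54048956 -16.40278478] [-1.18146476 -0.31281658  0.27123789] 22.669219742947725
tcp tidy -129.6365900356275 35.02005539742646
```

View pics/w15.png

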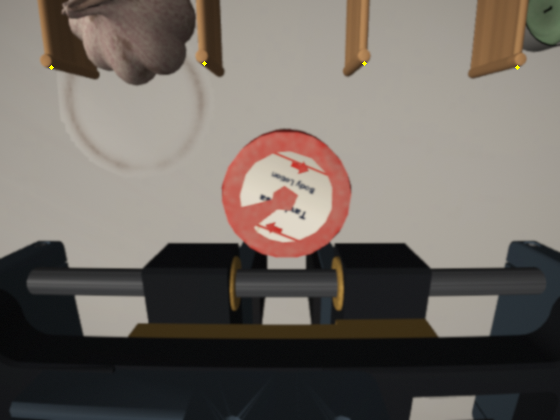

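Centred between the noses (204 and 364; pot at 286), with overlays matching. I push on into the bay.

arm_command --deltas '[[0.25,[2,0,0],0],[0.25,[5,0,0],0],[0.25,[10,1,0],0],[0.25,[15,1,0],0],[0.25,[20,2,0],0],[0.25,[25,2,0],0],[0.25,[30,3,0],0],[0.25,[35,3,0],0],[0.25,[40,4,0],0],[0.25,[45,4,0],0],[0.25,[50,4,0],0],[0.25,[55,5,0],0],[0.25,[60,5,0],0],[0.25,[65,6,0],0],[0.25,[69,6,0],0],[0.25,[72,6,0],0],[0.25,[72,6,0],0]]'

```text
time_s: 29.9
ee_pos: [552.2, -87.5, -16.4]
ee_rot: [162.8, 90.0, -12.1]
force: [-0.4, 0.0, -0.3]
gripper_width: 22.7
```

```bash
python3 look.py pics/w16.png
```

```text
[552.22851385 -87.54513884 -16.39890881] [-0.3523556   0.03189104 -0.27377325] 22.731534989515506
tcp tidy -57.3538293088121 34.5564786751105
```

View pics/w16.png

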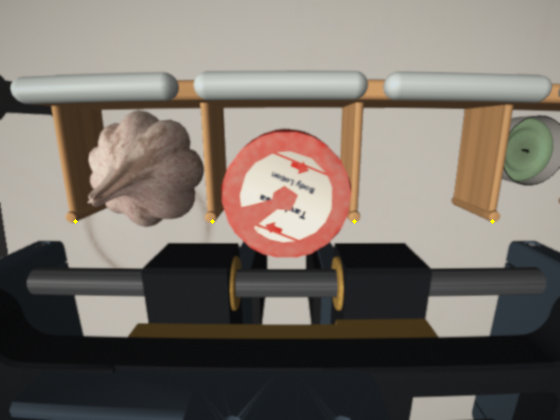

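The pot is inside bay b. Now the last centimetre, guarded.

arm_command --deltas '[[0.25,[2,0,0],0],[0.25,[4,0,0],0],[0.25,[6,1,0],0],[0.25,[7,1,0],0],[0.25,[8,1,0],0],[0.25,[8,1,0],0]]'

```text
time_s: 30.55
ee_pos: [559.7, -86.5, -16.4]
ee_rot: [139.8, 90.0, -35.1]
force: [-0.2, 0.3, 0.1]
gripper_width: 22.8
```

arm_command --deltas '[[0.25,[0.5,0,0],0],[0.25,[1,0,0],0],[0.25,[1.5,0,0],0],[0.25,[1.5,0,0],0]]'

```text
time_s: 30.95
ee_pos: [561.1, -86.5, -16.4]
ee_rot: [119.4, 90.0, -55.5]
force: [-1.6, 0.8, -0.2]
gripper_width: 22.4
```

arm_command --deltas '[[0.25,[0.5,0,0],0],[0.25,[1,0,0],0],[0.25,[1,0,0],0]]'

```text
time_s: 31.25
ee_pos: [562.2, -86.5, -16.4]
ee_rot: [131.7, 90.0, -43.2]
force: [-0.7, -0.5, -0.5]
gripper_width: 22.2
```

arm_command --deltas '[[0.25,[0.5,0,0],0],[0.25,[1,0,0],0],[0.25,[1,0,0],0]]'

```text
time_s: 31.55
ee_pos: [563.2, -86.5, -16.4]
ee_rot: [138.3, 90.0, -36.6]
force: [-1.0, -0.2, 0.7]
gripper_width: 22.7
```

arm_command --deltas '[[0.25,[0.5,0,0],0],[0.25,[1,0,0],0],[0.25,[1,0,0],0]]'

```text
time_s: 31.85
ee_pos: [564.2, -86.5, -16.4]
ee_rot: [131.6, 90.0, -43.3]
force: [-0.4, 0.2, 0.2]
gripper_width: 22.5
```

arm_command --deltas '[[0.25,[0.5,0,0],0],[0.25,[1,0,0],0],[0.25,[1,0,0],0]]'

```text
time_s: 32.15
ee_pos: [564.3, -86.5, -16.5]
ee_rot: [-5.2, 89.9, 179.9]
force: [-3.0, -0.4, 1.2]
gripper_width: 22.8
```

arm_command --deltas '[[0.25,[0.5,0,0],0],[0.25,[1,0,0],0],[0.25,[1,0,0],0]]'

```text
time_s: 32.45
ee_pos: [564.2, -86.5, -16.6]
ee_rot: [-6.8, 89.8, 178.3]
force: [-6.2, -0.9, 4.1]
gripper_width: 22.5
```

```bash
python3 look.py pics/w17.png
```

```text
[564.24566336 -86.45553453 -16.55329755] [-6.24123233 -0.90512433  4.12846453] 22.47288956869601
tcp tidy -45.2873889936419 34.56822565233095
```

View pics/w17.png

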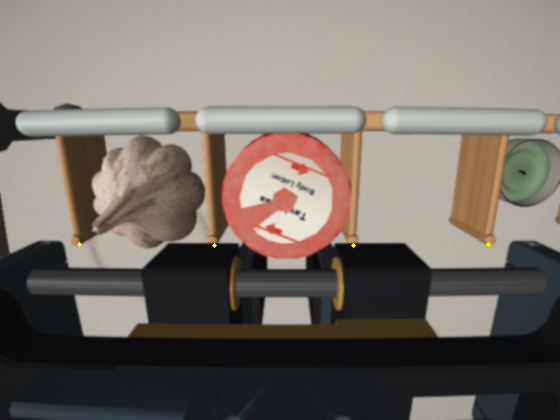

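The pot stops hard against the back at the expected depth (resistance 6 N). I retreat straight back, then up, and check.

arm_command --deltas '[[0.25,[-2,0,0],0],[0.25,[-6,-1,0],0],[0.25,[-15,-1,0],0],[0.25,[-30,-3,0],0],[0.25,[-50,-4,0],0],[0.25,[-60,-5,20],0],[0.25,[-70,-5,55],0],[0.25,[-90,-5,90],0],[0.25,[-120,-5,130],0],[0.25,[-150,-5,160],0],[0.25,[-170,-5,170],0],[0.25,[-170,-5,170],0]]'

```text
time_s: 33.7
ee_pos: [394.8, -91.6, 155.4]
ee_rot: [158.2, 89.8, -16.7]
force: [0.2, -0.4, 0.7]
gripper_width: 22.8
```

Run:
```python
from h import *
from workcell import env,cams
print(env.state()["force"],env.state()["ee_pos"])
q=(612.44,-116.84,.08945);c_,s_=np.cos(q[2]),np.sin(q[2])
for n in("wrist","scene","top"):
    p=cams.grab_frame(n);pickle.dump(p,open(n+"F.pkl","wb"));im=p["img"]
    if n=="wrist":
        hsv=cv2.cvtColor(im,cv2.COLOR_RGB2HSV);m=((((hsv[:,:,0]<8)|(hsv[:,:,0]>174))&(hsv[:,:,1]>110)&(hsv[:,:,2]>90))*255).astype(np.uint8)
        for c in cv2.findContours(m,0,2)[0]:
            if cv2.contourArea(c)>300:
                u,r=cv2.minEnclosingCircle(c);w=ray(p,u,50);d=w[:2]-q[:2];print(u,r,"tidy",c_*d[0]+s_*d[1],-s_*d[0]+c_*d[1])
    o=im if n=="wrist" else cv2.resize(im[130:320,210:440],None,fx=3,fy=3,interpolation=2)
    cv2.imwrite(f"pics/{n}F.png",o[:,:,::-1])
```

```text
[ 0.23169695 -0.41234364  0.72961225] [394.77520385 -91.57170493 155.35578136]
```

View pics/wristF.png

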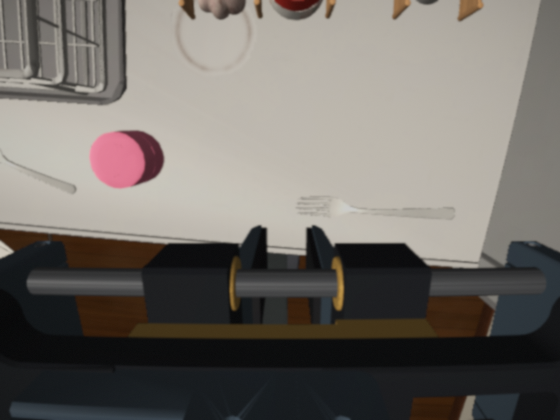

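View pics/sceneF.png

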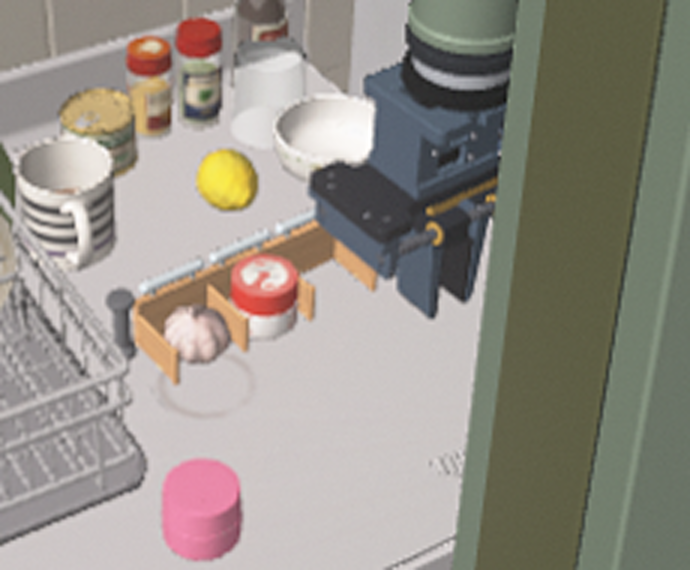

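View pics/topF.png

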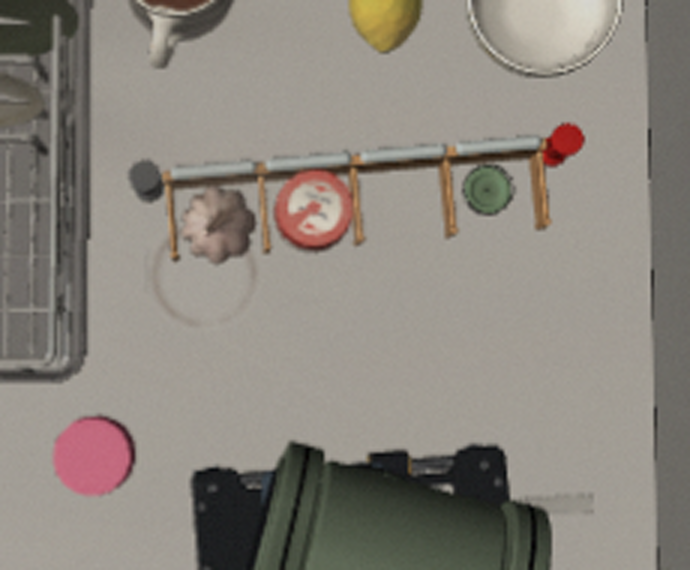

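The pot stands upright in bay b with its lid near the back rail. One last numeric check, then I hand in.

Run:
```python
from h import *
from workcell import env,cams
p=pickle.load(open("topF.pkl","rb"));p0=pickle.load(open("top0.pkl","rb"))
q=(612.44,-116.84,.08945);c_,s_=np.cos(q[2]),np.sin(q[2])
hsv=cv2.cvtColor(p["img"],cv2.COLOR_RGB2HSV);m=((((hsv[:,:,0]<8)|(hsv[:,:,0]>172))&(hsv[:,:,1]>90)&(hsv[:,:,2]>60))*255).astype(np.uint8)
m[:,:290]=0;m[:,340:]=0;m[:150]=0;m[280:]=0
c=max(cv2.findContours(m,0,2)[0],key=cv2.contourArea);u,r=cv2.minEnclosingCircle(c)
w=ray(p,u,50);d=w[:2]-q[:2];print(u,r,"tidy",c_*d[0]+s_*d[1],-s_*d[0]+c_*d[1])
for nm,(x0,y0,x1,y1) in {"left/garlic":(260,175,296,235),"candle":(361,180,385,204),"pink":(225,265,257,298),"back":(240,90,420,160)}.items():
    print(nm,np.abs(p["img"][y0:y1,x0:x1].astype(int)-p0["img"][y0:y1,x0:x1]).mean())
```

```text
(314.2105407714844, 199.1842041015625) 13.489825248718262 tidy -4.074105398106247 33.42490527645461
left/garlic 4.3257716049382715
candle 3.716435185185185
pink 4.428345959595959
back 4.38473544973545
```

```bash
python3 -c "
from workcell import env
print(env.job_done())"
```

```text
the job is handed in; nothing more can be done
None
```

I touched the three rails in order, pushed the pot into the third bay, and handed the job in at about 34 s of the 67 s allowed. No verdict was reported.

- **Rails:** the red post is at the right end, so I touched the sections behind bays d, c and b with shut fingertips. The forces were about 8, 3.5 and 4 N. I did not go on to the fourth.
- **Push:** I slid the red-lidded pot left along the worktop with the inside of one open finger, so it was never gripped. I then pushed it forward at low height into bay b until it stopped against the back, at about 6 N.
- **Final check:** the top camera puts the pot at x = -4.1, y = +33.4 mm in the tidy's frame, where x about -4 and y +35 is ideal. It stands upright and the gripper is well clear.
- **Other things:** the garlic, candle, pink look-alike and the area behind the tidy show no change beyond camera noise. The teaspoon and fork were not compared numerically; the fork was partly hidden in the last views.
- **Disagreement:** the stated tip reach, 11 mm ahead of the TCP, did not hold. The cameras and the first rail contact both put the fingertips about 25 mm behind the reported TCP, and I worked from that. Finding this meant one extra retreat before the first touch.

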